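Pull the gas filter plate and show it against the light panel

TASK

The filter plate of the furnace's gas line needs a look. Unlock the filter housing by twisting its red captive cap anticlockwise to its stop, lift the dark flap until it stands upright and leave it so, and draw the yellow filter plate up out of its slot by its tab. Finish while still holding the plate upright and still in front of the lit face of the light panel, square to it, its window centred on the lit area about 7 cm away, touching neither the panel nor the table, and do not disturb the jar, crucible, spanner or clamp ring.

Things in the scene. Friction and masses are not known exactly. Their poses are not given: they have to be found in the camera images.
- housing: Fixed teal filter housing: open-topped box 120 x 150 x 110 mm (x, y, z), walls 5 mm, floor 6 mm, plus a solid ledge 42 mm deep, 105 mm high, along its near (-x) side. Origin: on the table under the middle of the box; z up, +x towards the hinge. Inside, the plate stands across the box at x = -15 mm in a slot 10.5 mm wide, held at its ends by ribs (56 mm high, 50 to 70 mm either side of the middle).
- cap (a joint): Turn of the red captive cap, rad: 0 = its tongue points at the flap and lies over its edge, locking it shut; grows anticlockwise seen from above; stop at 1.5 (tongue along the ledge). Starts from 0 to 0.25; the flap is free above about 1.25. Turns with about 0.04 N m, stays where left and does not rise.
- cap_grip (a point): Point on the vertical axis of the red cap, at mid-height of its round grip (34 mm diameter, from 14 mm below to 14 mm above this point; black disc on top). The locking tongue (10 mm wide, 6 mm thick, reaching 35 mm from the axis) lies directly below the grip. Axes turn with the cap; x along the tongue.
- flap (a joint): Opening of the dark steel flap, rad: 0 = shut, 1.57 = upright, stop at 1.9. Stiff hinge: the flap stays at any angle. Lifting it by the knob takes about 2 to 3 N.
- flap_hinge (a point): Middle of the flap's hinge line, at the far (+x) top edge of the housing, at the underside of the flap. The hinge line is the y axis. Axes turn with the flap: the flap plate (120 x 150 x 6 mm) runs from here along its own -x.
- flap_knob (a point): Centre of the black barrel knob: a cylinder 14 mm in diameter, 24 mm long, parallel to the hinge, on a thin stem; 95 mm from the hinge line along the flap, 36 mm above the flap's underside (30 mm above its upper face), 30 mm to the +y side of the flap's middle. Gripped by its flat ends it pivots freely between the fingers. Axes turn with the flap.
- plate: Loose yellow filter plate with a pale grey mesh window, about 0.11 kg (0.08 to 0.15), hidden under the flap: frame 8 mm thick (x), 110 mm wide (y), 70 mm tall (z), with a tab on top. Origin: middle of its lower edge. It stands upright in the housing's slot, its underside 6 mm above the table; its axes there are those of the housing.
- plate_tab (a point): Middle of the plate's grip tab, 83 mm above the plate's lower edge: the tab is 8 mm thick (x), 30 mm wide (y) and 26 mm tall (z). Clear space of 36 mm beside it towards -x and 66 mm towards +x inside the box.
- plate_window (a point): Middle of the plate's mesh window (82 x 46 mm), 35 mm above the plate's lower edge.
- panel: Fixed upright light panel, 16 mm thick (x), 150 mm wide (y), top at 130 mm; its foot juts out only at the back. Origin: on the table under its middle; its white lit face looks along its +x axis.
- panel_face (a point): Middle of the lit face (132 x 107 mm), 67.5 mm above the table; x points straight out of the lit face, z up.
- jar: Bystander: amber jar with a white lid, 54 mm diameter, 75 mm tall; origin at the middle of its underside.
- crucible: Bystander: white ceramic crucible, 48 mm diameter, 40 mm tall; origin at the middle of its underside.
- wrench: Bystander: spanner 160 mm long lying flat along its x axis; origin near the middle of its underside.
- clampring: Bystander: aluminium clamp ring, 52 mm outer diameter, 16 mm tall; origin at the middle of its underside.

How it is judged:
By the outcome, as a careful person would: the job done as asked, in the order asked, and still so for the second after the job is handed in, while the arm keeps its last pose, push and grip.
It also fails if it takes over 72 s, if anything falls off the work surface, if the arm or the gripper's body presses on something with over 40 N, if the wrist force passes 120 N, or if a joint passes its speed limit or range.

ROBOT

A 7-joint arm with a two-finger parallel gripper is mounted at the origin on the work surface. World frame = base frame: x ahead of the robot, y to its left, z up, the work surface at z = 0. Lengths are in m, angles in rad, forces in N, time in s.
With the tool pointing down it reaches from about 0.4 to 0.85 m from the base axis. Payload 4.5 kg.
Tool frame: the origin (TCP) lies at the very end of the fingers, on their centre line; the grasp point (between the pads) lies 19 mm behind it; z points along the fingers, y is the line along which they close (so a half turn about z gives the same grasp; the last joint's range is limited). The gripper opens to 88 mm and grips with 3 to 60 N. Pads are 18 mm wide; open, the fingers measure 123 mm over their backs; the gripper's body (75 mm by 187 mm) begins 45 mm behind the grasp point.
Start: joints at [1.228, 0.689, -0.195, 1.565, 0.157, 0.902, -0.215], TCP at [0.23, -0.581, 0.239] pointing down, gripper open.
Joint ranges: [-3.01, 3.01], [-0.46, 2.08], [-1.47, 1.51], [0.13, 2.56], [-1, 4.14], [0.04, 2.09], [-2.66, 2.66]. Speed limits (rad/s): [2.57, 2.57, 3.14, 3.14, 3.14, 3.14, 3.14].

INTERFACE

Orientations are given as a unit quaternion [x, y, z, w].
In Python, from plant import r, optics gives the robot as it stands.
- The arm moves only by the tool servo_tool, never from a script. Its arguments are lists of equal length, an entry for each row: "translation": the shift along the tool's x, y, z in m, a list of three; "turn": the turn, a rotation vector about the tool's x, y, z in rad, a list of three. In form: {"translation": [[dx, dy, dz], ...], "turn": [[rx, ry, rz], ...]}. A call has 1 to 10 rows; each row shifts and turns the commanded pose from where the row before left it, along the tool's axes as they then stand; what a row does not reach is not made up. A row lasts 1/8 s, in which the tool goes at most 62.5 mm and 10.7 degrees, less where a joint would pass 70% of its speed; a pose out of reach is approached as far as the arm can. A call is refused whole if a number of a shift passes 0.0625 or a number of a turn 0.188, either way. A call with a gripper value outside its range is refused whole. "grip" is the opening, from 0 (shut) to 1 (fully open), set as the call begins (left out, the last holds). The fingers move at their own pace and stop on an object; "grip_force" is the grip in N (left out, the last holds). Time passes only in rows, so rows that do not move let the fingers close. It gives the time, the measured TCP pose, the force, the opening and the grip force at its end, in the units of the state.
- r.get_state(): the state, without advancing time (a new reading comes with each control period).
- optics.snapshot(name): name is "side" or "top"; returns a dict with "img" (420x560x3 uint8, red, green, blue), "z_map" (420x560 float32, m along the optical axis (not along the pixel's ray), 0 where there is no reading), "mtx" (3x3 intrinsics, pixels), "R" (3x3) and "t" (3): a world point X has camera coordinates R X + t. Camera axes: x right, y down, z forward; pixel columns grow to the right and rows downward; lengths in m; the calibration is good to about 2 mm. A picture is of the moment at which its call begins.
- r.finish_job(): hands the job in; it is judged then, once.
The state is a dict: "clock": time; "q": joint angles; "qd": joint speeds; "joint_torque": joint torques, N m; "tool_pos": TCP position; "eef_rot": TCP orientation; "contact_force": force on the tool from outside, world axes, zero at the start; "moment": the same for the moment, N m; "opening": opening from 0.0 (shut) to 1.0 (fully open); "finger_force": force on a finger pad.
Only numpy, scipy, OpenCV 4.12 (cv2) and the standard library are available. Lean on these libraries where they do the work, as an engineer would, in place of code of your own. Each camera call takes 0.05 s, during which the arm holds its last target. There are 200 camera calls.

## Working session

There is one attempt and no reset: what is moved stays moved. The work goes in short steps, Python scripts to look and compute and a tool call to move; the robot and the scene stay as the last step left them, time stands still between calls to the robot, and variables do not carry over. Pictures are saved under pics/ and viewed, at most 10 in all, crops included, and the job is handed in when it is done.

Besides the shell and the picture viewer there is one more tool, called after "Request:" as name(argument=value, ...) on one line, values as JSON. servo_tool: Moves the arm, as the interface text tells. Its arguments: {"type":"object","properties":{"translation":{"type":"array"},"turn":{"type":"array"},"grip":{"type":"number"},"grip_force":{"type":"number"}},"required":["translation","turn"]}

```bash
mkdir -p pics; ls; python3 - <<'E'
from plant import r, optics
import cv2,numpy as np
for n in("side","top"):
    s=optics.snapshot(n); cv2.imwrite(f"pics/{n}0.png",s["img"][:,:,::-1]); np.savez(f"{n}0.npz",**s)
    print(n,s["mtx"].round(1).tolist(),s["R"].round(3).tolist(),s["t"].round(3).tolist(),(-s["R"].T@s["t"]).round(3), (s["z_map"]>0).mean())
print(r.get_state())
E
```

```text
pics
side [[443.6, 0.0, 280.4], [0.0, 443.6, 210.9], [0.0, 0.0, 1.0]] [[-0.985, -0.17, 0.013], [-0.134, 0.725, -0.676], [0.106, -0.668, -0.737]] [0.543, 0.158, 0.861] [0.465 0.553 0.734] 0.9959268707482993
top [[387.6, 0.0, 276.1], [0.0, 387.6, 208.2], [0.0, 0.0, 1.0]] [[-0.013, -1.0, -0.013], [-0.991, 0.014, -0.132], [0.132, 0.011, -0.991]] [-0.016, 0.571, 0.715] [ 0.471 -0.032  0.784] 0.995922619047619
{'clock': 0.1, 'q': array([ 1.22781416,  0.68988757, -0.19451843,  1.56620153,  0.15733008,
        0.90249625, -0.21509892]), 'qd': array([ 0.00010124, -0.0037339 ,  0.00253811, -0.0019948 , -0.00071242,
        0.00146809, -0.00148374]), 'joint_torque': array([-2.89890522e-03, -5.28493631e+01, -1.27116110e+00, -1.53834325e+01,
       -5.25030855e-02,  2.06343684e-03,  6.20017590e-05]), 'tool_pos': array([ 0.22970853, -0.58067043,  0.23800828]), 'eef_rot': array([ 9.82298076e-01,  1.87322848e-01, -2.18128464e-04, -7.69302493e-04]), 'contact_force': array([-0.11320539, -0.09242592,  0.06880475]), 'moment': array([-0.03089382, -0.00170677,  0.0722215 ]), 'finger_force': 0.0, 'opening': 0.9939872672783001}
```

View pics/top0.png

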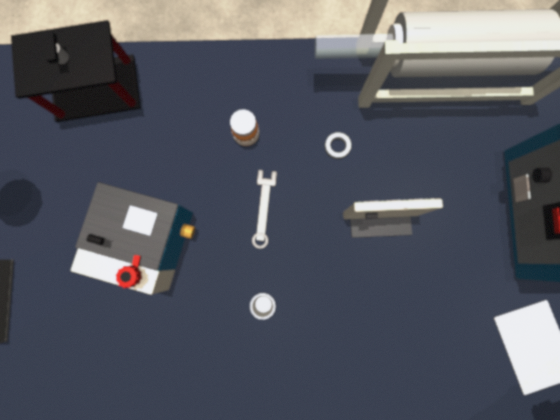

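View pics/side0.png

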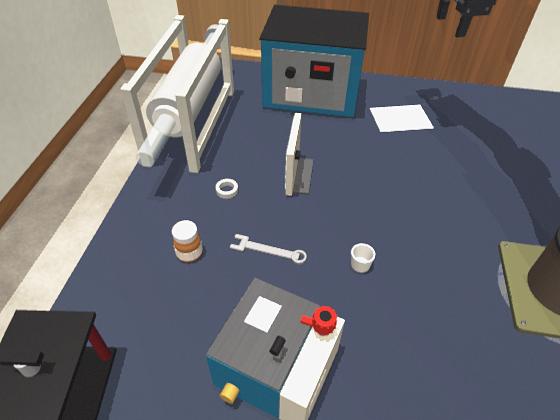

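The top view shows the housing at about (130,240), with the red cap at (128,276), the knob at (96,240), and the panel's top edge at (398,205). The foot is on the robot side, so the lit face looks towards +x. The jar is at (244,127), the ring at (338,145), the spanner at (263,208) and the crucible at (263,306). The side view agrees: cap (324,320), knob (278,345).

```bash
cat > h.py <<'E'
import numpy as np,cv2
def cloud(s):
    K,R,t,z=s["mtx"],s["R"],s["t"],s["z_map"]
    v,u=np.mgrid[:420,:560]
    c=np.stack([(u-K[0,2])/K[0,0]*z,(v-K[1,2])/K[1,1]*z,z],-1)
    return (c-t)@R
def rect(P):
    c,wh,a=cv2.minAreaRect((P[:,:2]*1000).astype(np.float32)); b=cv2.boxPoints((c,wh,a))
    return np.round(c,1),np.round(wh,1),round(a,2),b.round(0).tolist()
E
python3 - <<'E'
from h import *
for n in("top","side"):
    s=np.load(n+"0.npz"); W=cloud(s); im=s["img"].astype(int); Z=W[...,2]
    x,y=W[...,0],W[...,1]
    hsv=cv2.cvtColor(s["img"],cv2.COLOR_RGB2HSV)
    reg=(abs(x-.42)<.2)&(abs(y-.33)<.2)
    print(n,"table z",np.median(Z[(abs(x-.6)<.03)&(abs(y-.0)<.03)]))
    red=reg&(Z>.1)&(hsv[...,1]>150)&((hsv[...,0]<8)|(hsv[...,0]>172))
    P=W[red];print("red",P.mean(0).round(3),len(P),np.percentile(P[:,2],[5,50,95]).round(4))
    T=P[P[:,2]>.138];print(" grip top",rect(T)); L=P[P[:,2]<.13];print(" low",L.mean(0),len(L))
    print("flap", rect(W[reg&(Z>.111)&(Z<.121)&~red]), np.median(Z[reg&(Z>.111)&(Z<.121)]))
    print("all", rect(W[reg&(Z>.1)&(Z<.121)]))
    K=W[reg&(Z>.135)&~red&(hsv[...,2]<90)];
    print("knobcand",len(K)); m=np.uint8(reg&(Z>.13)&(hsv[...,2]<80)&~red)
    nl,lab,st,ce=cv2.connectedComponentsWithStats(m)
    for i in range(1,nl):
        if st[i,4]>8: q=W[lab==i];print("  ",ce[i].round(),st[i,4],rect(q)[:3],q[:,2].max().round(4))
    pr=(abs(x-.48)<.12)&(abs(y+.25)<.2)&(Z>.118)&(Z<.14)
    print("panel",rect(W[pr]),Z[pr].max()); 
    pr=(abs(x-.48)<.12)&(abs(y+.25)<.2)&(Z>.02)&(Z<.122)&(hsv[...,2]>100); print(" face",rect(W[pr]))
E
```

```text
top table z 0.000695459550812796
red [0.453 0.216 0.146] 391 [0.1233 0.1514 0.1538]
 grip top (array([448.2, 218.2]), array([32. , 33.6]), 16.21, [[428.0, 230.0], [438.0, 198.0], [468.0, 206.0], [459.0, 239.0]])
 low [0.47343491 0.21470217 0.12365065] 71
flap (array([533.7, 235.5]), array([150.8, 120.2]), 73.58, [[455.0, 180.0], [570.0, 146.0], [613.0, 291.0], [497.0, 325.0]]) 0.11634692440587346
all (array([513.7, 241.7]), array([151.3, 162. ]), 73.58, [[415.0, 192.0], [570.0, 146.0], [613.0, 291.0], [457.0, 337.0]])
knobcand 200
   [ 96. 239.] 147 (array([508.9, 274.5]), array([25. , 13.9]), 73.82) 0.1561
   [125. 276.] 48 (array([448.5, 219.8]), array([11.7, 10.8]), 23.69) 0.1555
panel (array([ 562.1, -231.7]), array([ 18. , 149.3]), 1.61, [[551.0, -157.0], [555.0, -307.0], [573.0, -306.0], [569.0, -157.0]]) 0.13343607621211168
 face (array([ 562. , -228.3]), array([ 18.1, 142.3]), 1.71, [[551.0, -157.0], [555.0, -300.0], [573.0, -299.0], [569.0, -157.0]])
side table z 0.0029647594214121968
red [0.453 0.223 0.145] 559 [0.1252 0.1513 0.1553]
 grip top (array([448.7, 220.2]), array([35.9, 34.5]), 29.42, [[425.0, 226.0], [441.0, 196.0], [473.0, 214.0], [456.0, 244.0]])
 low [0.47246635 0.21746808 0.12552974] 97
flap (array([534.9, 235.3]), array([151.7, 120.5]), 73.74, [[456.0, 179.0], [571.0, 146.0], [614.0, 291.0], [498.0, 325.0]]) 0.11807776419844364
all (array([514.8, 241.4]), array([151.7, 162.3]), 73.52, [[415.0, 192.0], [571.0, 146.0], [614.0, 291.0], [458.0, 337.0]])
knobcand 276
   [325. 316.] 85 (array([448.8, 220.2]), array([14.7, 14.4]), 36.87) 0.1575
   [277. 345.] 182 (array([509.6, 274.6]), array([24.1, 13.1]), 73.73) 0.1567
panel (array([ 562.9, -230.7]), array([ 17.6, 149.8]), 1.64, [[552.0, -156.0], [556.0, -306.0], [574.0, -305.0], [570.0, -156.0]]) 0.1351436455808472
 face (array([ 562.2, -231.7]), array([ 17.6, 153.5]), 1.08, [[552.0, -155.0], [555.0, -309.0], [572.0, -308.0], [570.0, -155.0]])
```

```bash
cat >> h.py <<'E'
from scipy.spatial.transform import Rotation as Ro
def go(r,*pts,psi=None):
    """tool-frame shifts to successive world points; turn about tool z so that tool y lies at psi deg"""
    s=r.get_state(); A=Ro.from_quat(s["eef_rot"]); p=s["tool_pos"]; M=A.as_matrix()
    print("t",round(s["clock"],2),"tcp",p.round(4),"y_ang",np.degrees(np.arctan2(M[1,1],M[0,1])).round(2),"z",M[:,2].round(4),"q",s["q"].round(2),"F",s["contact_force"].round(1),"M",s["moment"].round(2),"op",round(s["opening"],3),round(s["finger_force"],1))
    for q in pts: print("  shift",(A.inv().apply(np.array(q)-p)).round(4)); p=np.array(q)
    if psi is not None:
        a=np.radians(psi); B=np.array([[-np.sin(a),np.cos(a),0],[np.cos(a),np.sin(a),0],[0,0,-1]])
        print("  turn",(A.inv()*Ro.from_matrix(B)).as_rotvec().round(4))
O=np.array([.5342,.2354,0]);YA=np.radians(73.6)
Yh=np.array([np.cos(YA),np.sin(YA),0]);Xh=np.array([Yh[1],-Yh[0],0])
E
python3 -c "
from plant import r
from h import *
go(r,(.5,-.2,.24),(.4485,.219,.21),psi=-10)"
```

```text
t 0.1 tcp [ 0.2297 -0.5807  0.238 ] y_ang -68.41 z [-7.0e-04  1.4e-03 -1.0e+00] q [ 1.23  0.69 -0.19  1.57  0.16  0.9  -0.22] F [-0.1 -0.1  0.1] M [-0.03 -0.    0.07] op 0.994 0.0
  shift [ 0.3914 -0.2545 -0.0016]
  shift [ 0.1063 -0.4085  0.0306]
  turn [-1.5000e-03 -7.0000e-04 -1.0194e+00]
```

Request:
servo_tool(translation=[[0.039, -0.0255, 0], [0.039, -0.0255, 0], [0.039, -0.0255, 0], [0.039, -0.0255, 0], [0.039, -0.0255, 0], [0.039, -0.0255, 0], [0.039, -0.0255, 0], [0.039, -0.0255, 0], [0.039, -0.0255, 0], [0.039, -0.0255, 0]], turn=[[0, 0, 0], [0, 0, 0], [0, 0, 0], [0, 0, 0], [0, 0, 0], [0, 0, 0], [0, 0, 0], [0, 0, 0], [0, 0, 0], [0, 0, 0]], grip=0.7)

```text
clock: 1.35
tool_pos: [0.4993, -0.1992, 0.2385]
eef_rot: [0.982, 0.187, -0.0, -0.0]
contact_force: [-0.6, 0.4, 0.3]
opening: 0.699
finger_force: 0.0
```

Request:
servo_tool(translation=[[0.0106, -0.041, 0.002], [0.0106, -0.041, 0.002], [0.0106, -0.041, 0.002], [0.0106, -0.041, 0.002], [0.0106, -0.041, 0.002], [0.0106, -0.041, 0.002], [0.0106, -0.041, 0.002], [0.0106, -0.041, 0.002], [0.0106, -0.041, 0.002], [0.0106, -0.041, 0.002]], turn=[[0, 0, 0], [0, 0, 0], [0, 0, 0], [0, 0, 0], [0, 0, 0], [0, 0, 0], [0, 0, 0], [0, 0, 0], [0, 0, 0], [0, 0, 0]])

```text
clock: 2.6
tool_pos: [0.4461, 0.2209, 0.2184]
eef_rot: [0.982, 0.187, -0.0, 0.0]
contact_force: [0.7, -0.0, 0.0]
opening: 0.699
finger_force: 0.0
```

Request:
servo_tool(translation=[[0, 0, 0], [0, 0, 0], [0, 0, 0], [0, 0, 0], [0, 0, 0], [0, 0, 0], [0, 0, 0], [0, 0, 0]], turn=[[0, 0, -0.17], [0, 0, -0.17], [0, 0, -0.17], [0, 0, -0.17], [0, 0, -0.17], [0, 0, -0.17], [0, 0, 0], [0, 0, 0]])

```text
clock: 3.6
tool_pos: [0.4464, 0.2196, 0.2186]
eef_rot: [0.767, 0.642, -0.0, 0.0]
contact_force: [0.0, 0.0, -0.4]
opening: 0.699
finger_force: 0.0
```

```bash
python3 -c "
from plant import r,optics
from h import *
go(r,(.4485,.219,.128),psi=-10)
s=optics.snapshot('side');cv2.imwrite('pics/a.png',s['img'][:,:,::-1])"
```

```text
t 3.6 tcp [0.4464 0.2196 0.2186] y_ang -10.13 z [-3.e-04 -3.e-04 -1.e+00] q [-0.3   0.57 -0.39  1.96  0.33  0.67 -1.08] F [ 0.   0.  -0.4] M [-0.05 -0.14 -0.02] op 0.699 0.0
  shift [-0.0002  0.0022  0.0906]
  turn [-0.0003  0.0003 -0.0023]
```

Request:
servo_tool(translation=[[0, 0.002, 0.03], [0, 0, 0.03], [0, 0, 0.02], [0, 0, 0.01], [0, 0, 0], [0, 0, 0]], turn=[[0, 0, 0], [0, 0, 0], [0, 0, 0], [0, 0, 0], [0, 0, 0], [0, 0, 0]])

```text
clock: 4.4
tool_pos: [0.4489, 0.2196, 0.1294]
eef_rot: [0.766, 0.643, 0.001, 0.0]
contact_force: [-0.4, 0.9, 0.2]
opening: 0.698
finger_force: 0.0
```

Request:
servo_tool(translation=[[0, 0, 0], [0, 0, 0], [0, 0, 0], [0, 0, 0], [0, 0, 0], [0, 0, 0]], turn=[[0, 0, 0], [0, 0, 0], [0, 0, 0], [0, 0, 0], [0, 0, 0], [0, 0, 0]], grip=0.3, grip_force=15)

```text
clock: 5.15
tool_pos: [0.4483, 0.2194, 0.1289]
eef_rot: [0.766, 0.643, -0.0, 0.0]
contact_force: [-1.9, 0.0, 6.3]
opening: 0.386
finger_force: 15.0
```

```bash
python3 -c "
from plant import r,optics
from h import *
go(r,(.4485,.219,.128),psi=-10)
s=optics.snapshot('side');cv2.imwrite('pics/a.png',cv2.resize(s['img'][220:400,200:440,::-1],None,fx=3,fy=3))"
```

```text
t 5.15 tcp [0.4483 0.2194 0.1289] y_ang -9.96 z [ 0. -0. -1.] q [-0.37  0.72 -0.28  2.04  0.44  0.44 -1.17] F [-1.9  0.   6.3] M [-0.05  0.29  0.01] op 0.386 15.0
  shift [-0.0004  0.0002  0.0009]
  turn [0.     0.     0.0006]
```

View pics/a.png

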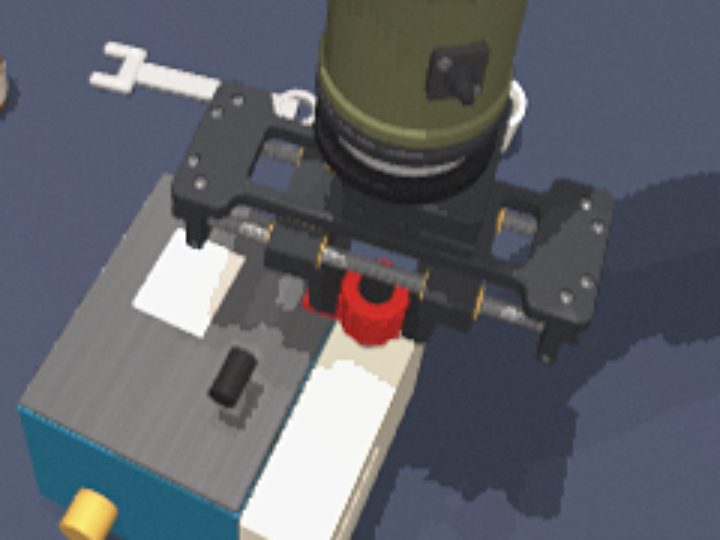

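The cap is gripped at the red grip (375,300 in the crop), and the long side of the gripper's body lies along the closing line.

Request:
servo_tool(translation=[[0, 0, 0], [0, 0, 0], [0, 0, 0], [0, 0, 0], [0, 0, 0], [0, 0, 0], [0, 0, 0], [0, 0, 0], [0, 0, 0], [0, 0, 0]], turn=[[0, 0, -0.13], [0, 0, -0.13], [0, 0, -0.13], [0, 0, -0.13], [0, 0, -0.13], [0, 0, -0.13], [0, 0, -0.13], [0, 0, -0.13], [0, 0, -0.13], [0, 0, -0.13]])

```text
clock: 6.45
tool_pos: [0.449, 0.2197, 0.1289]
eef_rot: [0.219, 0.976, 0.001, 0.0]
contact_force: [-1.5, 1.1, 2.7]
opening: 0.38
finger_force: 15.0
```

Request:
servo_tool(translation=[[0, 0, 0], [0, 0, 0], [0, 0, 0], [0, 0, 0], [0, 0, 0]], turn=[[0, 0, -0.06], [0, 0, -0.06], [0, 0, -0.06], [0, 0, 0], [0, 0, 0]])

```text
clock: 7.08
tool_pos: [0.4493, 0.2198, 0.1288]
eef_rot: [0.133, 0.991, 0.001, 0.001]
contact_force: [2.0, 0.5, 1.9]
opening: 0.38
finger_force: 15.0
```

```bash
python3 -c "
from plant import r,optics
from h import *
go(r,(.4485,.219,.128),psi=73.6)"
```

```text
t 7.08 tcp [0.4493 0.2198 0.1288] y_ang 74.74 z [ 0.0014  0.001  -1.    ] q [-0.13  0.79 -0.69  2.02  0.86  0.64 -0.1 ] F [2.  0.5 1.9] M [ 0.26 -0.56 -0.18] op 0.38 15.0
  shift [ 0.0006 -0.0009  0.0008]
  turn [0.0014 0.001  0.0199]
```

Request:
servo_tool(translation=[[0, 0, 0], [0, 0, 0], [0, 0, 0], [0, 0, -0.03], [0, 0, -0.05], [0, 0, 0], [0, 0, 0]], turn=[[0, 0, 0], [0, 0, 0], [0, 0, 0], [0, 0, 0], [0, 0, 0], [0, 0, 0], [0, 0, 0]], grip=0.55)

```text
clock: 7.95
tool_pos: [0.4482, 0.2187, 0.2083]
eef_rot: [0.132, 0.991, -0.001, -0.0]
contact_force: [-0.5, -0.9, -0.4]
opening: 0.552
finger_force: 0.0
```

```bash
python3 -c "
from plant import r,optics
from h import *
k=O-.035*Xh+.03*Yh; print(k)
go(r,k+[0,0,.2],k+[0,0,.127],psi=73.6)
for n in ('top','side'):
    s=optics.snapshot(n);W=cloud(s);hsv=cv2.cvtColor(s['img'],cv2.COLOR_RGB2HSV);x,y,Z=np.moveaxis(W,-1,0)
    red=(abs(x-.45)<.08)&(abs(y-.22)<.08)&(hsv[...,1]>150)&((hsv[...,0]<8)|(hsv[...,0]>172))
    L=W[red&(Z<.13)&(Z>.11)]; d=W[red][:,:2]-[.4485,.219]; d=d[np.hypot(*d.T)>.022]
    print(n,len(L),len(d),(np.degrees(np.arctan2(*d.mean(0)[::-1]))+16.4) if len(d) else '')
cv2.imwrite('pics/b.png',cv2.resize(s['img'][220:400,200:440,::-1],None,fx=3,fy=3))"
```

```text
[0.50909425 0.27406137 0.        ]
t 7.95 tcp [0.4482 0.2187 0.2083] y_ang 74.82 z [-3.0e-04 -1.1e-03 -1.0e+00] q [-0.05  0.68 -0.81  1.95  0.68  0.81  0.05] F [-0.5 -0.9 -0.4] M [-0.   -0.13  0.01] op 0.552 0.0
  shift [-0.0442  0.0694  0.0082]
  shift [-0.      0.0001  0.073 ]
  turn [-0.0011 -0.      0.0213]
top 0 0 
side 99 65 86.41827509512939
```

View pics/b.png

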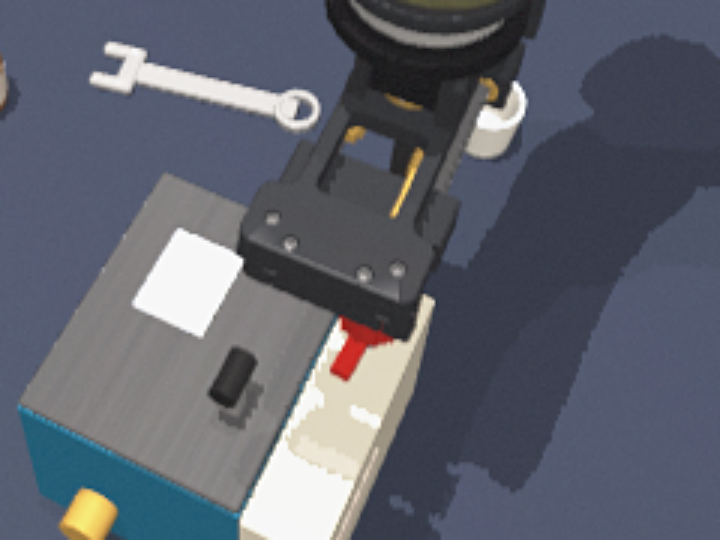

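The tongue (345,360 in the crop) now lies along the ledge at about 1.5 rad, so the cap is unlocked. Next is the knob.

Request:
servo_tool(translation=[[-0.022, 0.035, 0], [-0.022, 0.0345, 0], [0, 0, 0.04], [0, 0, 0.03], [0, 0, 0.011], [0, 0, 0], [0, 0, 0]], turn=[[0, 0, 0.02], [0, 0, 0], [0, 0, 0], [0, 0, 0], [0, 0, 0], [0, 0, 0], [0, 0, 0]])

```text
clock: 8.93
tool_pos: [0.5101, 0.2749, 0.1286]
eef_rot: [0.142, 0.99, 0.001, 0.001]
contact_force: [0.6, 0.2, 0.9]
opening: 0.549
finger_force: 0.0
```

Request:
servo_tool(translation=[[0, 0, 0], [0, 0, 0], [0, 0, 0], [0, 0, 0], [0, 0, 0]], turn=[[0, 0, 0], [0, 0, 0], [0, 0, 0], [0, 0, 0], [0, 0, 0]], grip=0.2, grip_force=15)

```text
clock: 9.55
tool_pos: [0.51, 0.2748, 0.1281]
eef_rot: [0.142, 0.99, 0.001, 0.0]
contact_force: [0.3, 0.7, 3.2]
opening: 0.269
finger_force: 15.0
```

```bash
python3 -c "
from plant import r,optics
from h import *
k=O-.035*Xh+.03*Yh
go(r,k+[0,0,.127],psi=73.6)
h=O+.06*Xh
th=np.linspace(0,1.57,21);rx=-.095*np.cos(th)+.036*np.sin(th);rz=.095*np.sin(th)+.036*np.cos(th)
print(np.c_[np.diff(rx),np.diff(rz)].round(4).tolist())"
```

```text
t 9.55 tcp [0.51   0.2748 0.1281] y_ang 73.69 z [ 0.001  0.001 -1.   ] q [-0.18  0.87 -0.71  1.79  0.78  0.79 -0.01] F [0.3 0.7 3.2] M [ 0.26 -0.27 -0.04] op 0.269 15.0
  shift [ 0.0007 -0.001   0.0011]
  turn [0.0012 0.0006 0.0015]
[[0.0031, 0.0073], [0.0037, 0.0071], [0.0042, 0.0068], [0.0047, 0.0064], [0.0052, 0.006], [0.0057, 0.0056], [0.0061, 0.0051], [0.0065, 0.0046], [0.0068, 0.0041], [0.0071, 0.0036], [0.0074, 0.003], [0.0076, 0.0024], [0.0078, 0.0018], [0.0079, 0.0012], [0.008, 0.0006], [0.008, -0.0001], [0.0079, -0.0007], [0.0079, -0.0013], [0.0077, -0.0019], [0.0076, -0.0025]]
```

Request:
servo_tool(translation=[[-0.0031, 0, -0.0073], [-0.0037, 0, -0.0071], [-0.0042, 0, -0.0068], [-0.0047, 0, -0.0064], [-0.0052, 0, -0.006], [-0.0057, 0, -0.0056], [-0.0061, 0, -0.0051], [-0.0065, 0, -0.0046], [-0.0068, 0, -0.0041], [-0.0071, 0, -0.0036]], turn=[[0, 0, 0], [0, 0, 0], [0, 0, 0], [0, 0, 0], [0, 0, 0], [0, 0, 0], [0, 0, 0], [0, 0, 0], [0, 0, 0], [0, 0, 0]])

```text
clock: 10.8
tool_pos: [0.5603, 0.2599, 0.185]
eef_rot: [0.142, 0.99, 0.0, -0.0]
contact_force: [-1.2, 4.6, -0.7]
opening: 0.264
finger_force: 15.0
```

```bash
python3 -c "
from plant import r,optics
from h import *
h=O+.06*Xh+[0,0,.11]
go(r,psi=73.6);g=r.get_state()['tool_pos']+[0,0,.019]-h; print(g@Xh,g@Yh,g[2],'theta',np.pi-np.arctan2(g[2],g@Xh)-np.arctan2(36,95),np.hypot(g@Xh,g[2]))"
```

```text
t 10.8 tcp [0.5603 0.2599 0.185 ] y_ang 73.72 z [-8.e-04  8.e-04 -1.e+00] q [-0.1   0.84 -0.78  1.62  0.69  0.97  0.17] F [-1.2  4.6 -0.7] M [ 0.99  0.27 -0.02] op 0.264 15.0
  turn [ 0.0006 -0.001   0.0021]
-0.04190637237546475 0.030907884301974966 0.09402456141742586 theta 0.7893004788457625 0.10294057603982214
```

Forces are low and the knob follows the arc, at 0.79 rad so far. Now the second half.

Request:
servo_tool(translation=[[-0.0074, 0, -0.003], [-0.0076, 0, -0.0024], [-0.0078, 0, -0.0018], [-0.0079, 0, -0.0012], [-0.008, 0, -0.0006], [-0.008, 0, 0.0001], [-0.0079, 0, 0.0007], [-0.0079, 0, 0.0013], [-0.0077, 0, 0.0019], [-0.0076, 0, 0.0025]], turn=[[0, 0, 0], [0, 0, 0], [0, 0, 0], [0, 0, 0], [0, 0, 0], [0, 0, 0], [0, 0, 0], [0, 0, 0], [0, 0, 0], [0, 0, 0]])

```text
clock: 12.05
tool_pos: [0.6359, 0.2376, 0.1864]
eef_rot: [0.142, 0.99, 0.0, 0.0]
contact_force: [-0.6, 5.6, 0.9]
opening: 0.265
finger_force: 15.0
```

Request:
servo_tool(translation=[[0, 0, 0], [0, 0, 0]], turn=[[0, 0, 0], [0, 0, 0]])

```text
clock: 12.3
tool_pos: [0.6366, 0.2374, 0.1861]
eef_rot: [0.142, 0.99, 0.0, 0.001]
contact_force: [2.4, 6.3, -0.2]
opening: 0.268
finger_force: 15.0
```

```bash
python3 -c "
from plant import r,optics
from h import *
h=O+.06*Xh+[0,0,.11]
go(r,psi=73.6);g=r.get_state()['tool_pos']+[0,0,.019]-h; print(g@Xh,g@Yh,g[2],'theta',np.pi-np.arctan2(g[2],g@Xh)-np.arctan2(36,95),np.hypot(g@Xh,g[2]))
s=optics.snapshot('top');W=cloud(s)-O
cv2.imwrite('pics/c.png',s['img'][100:330,0:330,::-1])
X=W@Xh;Y=W@Yh;Z=W[...,2]
for lo,hi in((.12,.15),(.15,.18),(.18,.21),(.21,.235)):
    m=(abs(Y)<.07)&(X>.03)&(X<.1)&(Z>lo)&(Z<hi); print(lo,m.sum(),np.percentile(X[m],[5,50,95]).round(4) if m.any() else '')"
```

```text
t 12.3 tcp [0.6366 0.2374 0.1861] y_ang 73.65 z [ 1.6e-03  5.0e-04 -1.0e+00] q [-0.06  0.92 -0.78  1.42  0.68  1.08  0.33] F [ 2.4  6.3 -0.2] M [ 1.26 -0.57 -0.04] op 0.268 15.0
  turn [0.0009 0.0014 0.0009]
0.03771870898109453 0.030811530106143886 0.09511056959745 theta 1.5861218909750912 0.10231677016184532
0.12 0 
0.15 0 
0.18 0 
0.21 0
```

View pics/c.png

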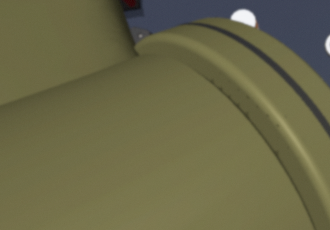

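The top view is blocked by the arm. I'll release, rise and look from the side.

Request:
servo_tool(translation=[[0, 0, 0], [0, 0, 0], [0, 0, 0], [0, 0, -0.03], [0, 0, -0.04], [0, 0, -0.03], [0, 0, 0]], turn=[[0, 0, 0], [0, 0, 0], [0, 0, 0], [0, 0, 0], [0, 0, 0], [0, 0, 0], [0, 0, 0]], grip=0.48)

```text
clock: 13.22
tool_pos: [0.6362, 0.238, 0.2893]
eef_rot: [0.142, 0.99, 0.001, 0.002]
contact_force: [-0.2, -0.1, 0.2]
opening: 0.479
finger_force: 0.0
```

Request:
servo_tool(translation=[[0.05, -0.015, 0], [0.05, -0.015, 0], [0.05, 0, 0], [0.05, 0, 0], [0.05, 0, 0], [0, 0, 0], [0, 0, 0]], turn=[[0, 0, 0], [0, 0, 0], [0, 0, 0], [0, 0, 0], [0, 0, 0], [0, 0, 0], [0, 0, 0]])

```text
clock: 14.1
tool_pos: [0.3876, 0.278, 0.2861]
eef_rot: [0.142, 0.99, -0.001, 0.0]
contact_force: [0.6, 0.5, -0.1]
opening: 0.479
finger_force: 0.0
```

```bash
python3 -c "
from plant import r,optics
from h import *
go(r,O-.015*Xh+[0,0,.27],psi=73.6)
for n in('top','side'):
  s=optics.snapshot(n);W=cloud(s)-O
  cv2.imwrite('pics/d_%s.png'%n,s['img'][:,:,::-1])
  X=W@Xh;Y=W@Yh;Z=W[...,2];hsv=cv2.cvtColor(s['img'],cv2.COLOR_RGB2HSV)
  for lo,hi in((.12,.15),(.15,.18),(.18,.21),(.21,.225)):
    m=(abs(Y)<.07)&(X>.03)&(X<.12)&(Z>lo)&(Z<hi); print(n,lo,m.sum(),np.percentile(X[m],[5,50,95]).round(4) if m.any() else '')
  m=(abs(Y)<.07)&(abs(X)<.06)&(Z<.11)&(Z>.05)&(hsv[...,0]>18)&(hsv[...,0]<36)&(hsv[...,1]>110)
  T=m&(Z>.093)
  for k in(m,T):
    if k.any(): print(n,'yellow',k.sum(),*[np.percentile(a[k],[3,50,97]).round(4) for a in(X,Y,Z)])
"
```

```text
t 14.1 tcp [0.3876 0.278  0.2861] y_ang 73.63 z [-2.0e-04 -1.6e-03 -1.0e+00] q [-0.15  0.55 -0.89  1.91  0.53  0.94 -0.02] F [ 0.6  0.5 -0.1] M [ 0.02 -0.12  0.02] op 0.479 0.0
  shift [-0.1377  0.0005  0.0161]
  turn [-0.0016  0.0002  0.0006]
top 0.12 114 [0.0597 0.0599 0.0602]
top 0.15 133 [0.0601 0.0604 0.0606]
top 0.18 314 [0.0606 0.0611 0.102 ]
top 0.21 208 [0.061  0.0825 0.1001]
top yellow 279 [-0.0189 -0.0148 -0.0114] [-0.0509 -0.0057  0.0524] [0.0668 0.0765 0.1031]
top yellow 80 [-0.0186 -0.015  -0.0115] [-0.0146 -0.0009  0.0145] [0.0954 0.1014 0.1038]
side 0.12 593 [0.0605 0.0611 0.0618]
side 0.15 672 [0.0608 0.0615 0.0622]
side 0.18 803 [0.0614 0.062  0.0912]
side 0.21 584 [0.0618 0.0626 0.0997]
side yellow 547 [-0.0186 -0.0167 -0.0112] [-0.0509  0.0079  0.0535] [0.0554 0.0779 0.1047]
side yellow 127 [-0.0185 -0.0156 -0.0113] [-0.0128  0.0018  0.0151] [0.0939 0.1032 0.1054]
```

View pics/d_side.png

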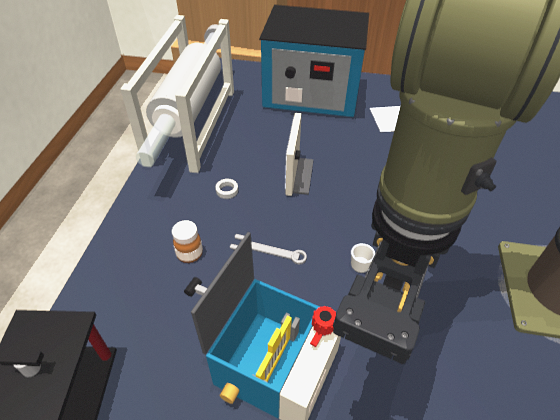

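The side view shows the flap upright with its edge at (225,290), 1.585 rad by depth. The yellow plate and tab are at (275,350), where expected. Next is the tab, gripped across its width so that the long gripper body stays clear of the flap.

Request:
servo_tool(translation=[[-0.046, 0.0003, 0], [-0.046, 0.0003, 0], [-0.0457, 0.0003, 0], [0, 0, 0.05], [0, 0, 0.05], [0, 0, 0.04], [0, 0, 0.02], [0, 0, 0.01], [0, 0, 0], [0, 0, 0]], turn=[[0, 0, 0], [0, 0, 0], [0, 0, 0], [0, 0, 0], [0, 0, 0], [0, 0, 0], [0, 0, 0], [0, 0, 0], [0, 0, 0], [0, 0, 0]])

```text
clock: 15.45
tool_pos: [0.5201, 0.2417, 0.1181]
eef_rot: [0.142, 0.99, 0.001, 0.001]
contact_force: [-0.4, 0.1, 0.9]
opening: 0.48
finger_force: 0.0
```

```bash
python3 -c "
from plant import r,optics
from h import *
go(r,O-.015*Xh+.0005*Yh+[0,0,.0795],psi=73.6)
s=optics.snapshot('side');cv2.imwrite('pics/e.png',cv2.resize(s['img'][220:420,160:400,::-1],None,fx=3,fy=3))"
```

```text
t 15.45 tcp [0.5201 0.2417 0.1181] y_ang 73.67 z [ 0.0021  0.0012 -1.    ] q [-0.12  0.88 -0.7   1.81  0.81  0.76  0.02] F [-0.4  0.1  0.9] M [ 0.05 -0.2  -0.04] op 0.48 0.0
  shift [-0.0002 -0.0017  0.0386]
  turn [0.0018 0.0017 0.0012]
```

View pics/e.png

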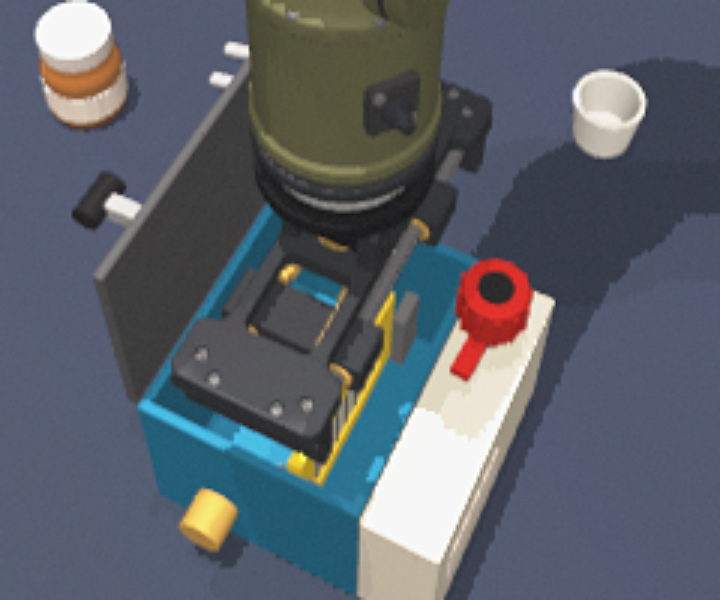

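The gripper is over the tab and clear of the flap and the cap.

Request:
servo_tool(translation=[[0, -0.0015, 0.015], [0, 0, 0.015], [0, 0, 0.007], [0, 0, 0], [0, 0, 0]], turn=[[0, 0, 0], [0, 0, 0], [0, 0, 0], [0, 0, 0], [0, 0, 0]])

```text
clock: 16.12
tool_pos: [0.519, 0.24, 0.0799]
eef_rot: [0.142, 0.99, 0.0, 0.0]
contact_force: [-0.4, 0.2, -0.2]
opening: 0.481
finger_force: 0.0
```

Request:
servo_tool(translation=[[0, 0, 0], [0, 0, 0], [0, 0, 0], [0, 0, 0], [0, 0, 0], [0, 0, 0]], turn=[[0, 0, 0], [0, 0, 0], [0, 0, 0], [0, 0, 0], [0, 0, 0], [0, 0, 0]], grip=0.2, grip_force=25)

```text
clock: 16.88
tool_pos: [0.5192, 0.24, 0.0801]
eef_rot: [0.142, 0.99, 0.0, 0.0]
contact_force: [-0.6, -0.1, 5.1]
opening: 0.339
finger_force: 25.0
```

```bash
python3 -c "
from plant import r,optics
from h import *
go(r,O-.015*Xh+.0005*Yh+[0,0,.0795],psi=73.6)"
```

```text
t 16.88 tcp [0.5192 0.24   0.0801] y_ang 73.68 z [ 7.e-04  4.e-04 -1.e+00] q [-0.14  0.93 -0.65  1.83  0.87  0.69 -0.03] F [-0.6 -0.1  5.1] M [-0.   -0.13  0.01] op 0.339 25.0
  shift [-0.0007  0.0004  0.0006]
  turn [0.0006 0.0005 0.0015]
```

Request:
servo_tool(translation=[[0, 0, -0.01], [0, 0, -0.02], [0, 0, -0.02], [0, 0, -0.02], [0, 0, -0.02], [0, 0, -0.02], [0, 0, -0.025], [0, 0, -0.025], [0, 0, -0.02], [0, 0, 0]], turn=[[0, 0, 0], [0, 0, 0], [0, 0, 0], [0, 0, 0], [0, 0, 0], [0, 0, 0], [0, 0, 0], [0, 0, 0], [0, 0, 0], [0, 0, 0]])

```text
clock: 18.12
tool_pos: [0.5195, 0.2404, 0.2618]
eef_rot: [0.142, 0.99, 0.001, 0.001]
contact_force: [-0.5, -1.2, -1.3]
opening: 0.337
finger_force: 25.0
```

Request:
servo_tool(translation=[[0, -0.015, 0], [0, -0.03, 0], [0, -0.03, 0], [0, -0.03, 0], [0, -0.03, 0], [0, -0.03, 0], [0, -0.03, 0], [0, -0.03, 0], [0, -0.02, 0], [0, 0, 0]], turn=[[0, 0, 0], [0, 0, 0], [0, 0, 0], [0, 0, 0], [0, 0, 0], [0, 0, 0], [0, 0, 0], [0, 0, 0], [0, 0, 0], [0, 0, 0]])

```text
clock: 19.38
tool_pos: [0.4485, 0.002, 0.2589]
eef_rot: [0.144, 0.99, -0.001, -0.001]
contact_force: [0.3, 0.5, -1.6]
opening: 0.332
finger_force: 25.0
```

```bash
python3 -c "
from plant import r,optics
from h import *
go(r,(.66,-.229,.26),psi=91.5)
s=optics.snapshot('side');cv2.imwrite('pics/f.png',s['img'][:,:,::-1])"
```

```text
t 19.38 tcp [0.4485 0.002  0.2589] y_ang 73.48 z [-0.003  -0.0019 -1.    ] q [ 0.48  0.56 -0.92  2.02  0.6   0.85  0.51] F [ 0.3  0.5 -1.6] M [ 0.06 -0.17 -0.04] op 0.332 25.0
  shift [-0.2685 -0.1613 -0.0013]
  turn [-0.0023 -0.0028 -0.3145]
```

View pics/f.png

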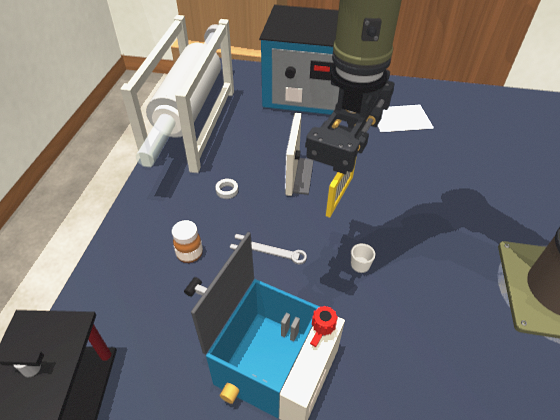

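The plate is out, hanging upright below the gripper at (340,188); the flap is still upright and the cap still unlocked. I'll carry it to the panel.

Request:
servo_tool(translation=[[-0.015, -0.009, 0], [-0.03, -0.018, 0], [-0.034, -0.02, 0], [-0.034, -0.02, 0], [-0.034, -0.02, 0], [-0.034, -0.02, 0], [-0.034, -0.02, 0], [-0.034, -0.02, 0], [-0.0195, -0.014, 0], [0, 0, 0]], turn=[[0, 0, 0], [0, 0, 0], [0, 0, 0], [0, 0, 0], [0, 0, 0], [0, 0, 0], [0, 0, 0], [0, 0, 0], [0, 0, 0], [0, 0, 0]])

```text
clock: 20.68
tool_pos: [0.6634, -0.2273, 0.2584]
eef_rot: [0.144, 0.99, -0.0, -0.0]
contact_force: [-0.2, -0.7, -0.1]
opening: 0.337
finger_force: 25.0
```

Request:
servo_tool(translation=[[0, 0, 0], [0, 0, 0], [0, 0, 0], [0, 0, 0], [0, 0, 0], [0, 0, 0]], turn=[[0, 0, -0.08], [0, 0, -0.08], [0, 0, -0.08], [0, 0, -0.07], [0, 0, 0], [0, 0, 0]])

```text
clock: 21.42
tool_pos: [0.6624, -0.2247, 0.2598]
eef_rot: [-0.013, 1.0, 0.0, -0.0]
contact_force: [0.1, 0.1, -0.8]
opening: 0.334
finger_force: 25.0
```

```bash
python3 -c "
from plant import r,optics
from h import *
go(r,(.66,-.229,.26),(.642,-.229,.1065),psi=91.5)
for n in('top','side'):
  s=optics.snapshot(n);W=cloud(s);hsv=cv2.cvtColor(s['img'],cv2.COLOR_RGB2HSV)
  np.savez(n+'1.npz',**s)
  P=W[(hsv[...,0]>18)&(hsv[...,0]<36)&(hsv[...,1]>110)&(abs(W[...,0]-.65)<.1)&(abs(W[...,1]+.229)<.09)&(W[...,2]>.1)]
  print(n,len(P),P.min(0),P.max(0),rect(P) if len(P) else '')
"
```

```text
t 21.43 tcp [ 0.6624 -0.2247  0.2598] y_ang 91.44 z [-2.e-04  1.e-04 -1.e+00] q [ 0.66  0.91 -0.92  1.26  0.71  1.3   1.35] F [ 0.1  0.1 -0.8] M [ 0.06 -0.18 -0.02] op 0.334 25.0
  shift [ 0.0025 -0.0042 -0.0002]
  shift [0.018  0.0004 0.1535]
  turn [ 0.0001 -0.0002 -0.0011]
top 895 [ 0.6248979  -0.28010662  0.18672663] [ 0.67984802 -0.141827    0.41518854] (array([ 654.4, -210.5]), array([ 53.7, 139.7]), 2.4, [[625.0, -142.0], [630.0, -281.0], [684.0, -279.0], [678.0, -140.0]])
side 430 [ 0.63217591 -0.27974671  0.18578071] [ 0.6827862  -0.16177848  0.36845256] (array([ 656.1, -221.5]), array([ 49.2, 116.9]), 4.34, [[627.0, -165.0], [636.0, -282.0], [685.0, -278.0], [676.0, -161.0]])
```

Request:
servo_tool(translation=[[0, -0.004, 0.015], [0, 0, 0.03], [0, 0, 0.03], [0.005, 0, 0.03], [0.007, 0, 0.03], [0.0075, 0, 0.0155], [0, 0, 0.003], [0, 0, 0], [0, 0, 0], [0, 0, 0]], turn=[[0, 0, 0], [0, 0, 0], [0, 0, 0], [0, 0, 0], [0, 0, 0], [0, 0, 0], [0, 0, 0], [0, 0, 0], [0, 0, 0], [0, 0, 0]])

```text
clock: 22.78
tool_pos: [0.6438, -0.2298, 0.1072]
eef_rot: [-0.013, 1.0, -0.0, 0.001]
contact_force: [0.0, -0.1, -1.3]
opening: 0.335
finger_force: 25.0
```

```bash
python3 -c "
from plant import r,optics
from h import *
go(r,(.6405,-.229,.1065),psi=91.5)
for n in('top','side'):
  s=optics.snapshot(n);W=cloud(s);hsv=cv2.cvtColor(s['img'],cv2.COLOR_RGB2HSV)
  P=W[(hsv[...,0]>18)&(hsv[...,0]<36)&(hsv[...,1]>110)&(abs(W[...,0]-.64)<.04)&(abs(W[...,1]+.229)<.08)&(W[...,2]<.105)&(W[...,2]>.01)]
  if len(P):
    print(n,len(P),P.min(0).round(4),P.max(0).round(4),rect(P)); A=np.c_[P[:,1],P[:,2],np.ones(len(P))]
    c=np.linalg.lstsq(A,P[:,0],rcond=None)[0]; print('x = a y + b z + c',c.round(4))
  y=W[(abs(W[...,0]-.562)<.02)&(abs(W[...,1]+.23)<.1)&(W[...,2]>.12)&(W[...,2]<.14)]; print('panel',rect(y)[:3] if len(y)>9 else '')
cv2.imwrite('pics/g.png',cv2.resize(s['img'][80:280,200:440,::-1],None,fx=3,fy=3))"
```

```text
t 22.77 tcp [ 0.6438 -0.2298  0.1072] y_ang 91.44 z [ 1.6e-03 -3.0e-04 -1.0e+00] q [ 0.67  1.05 -0.84  1.45  0.85  1.03  1.22] F [ 0.  -0.1 -1.3] M [ 0.04 -0.19 -0.01] op 0.335 25.0
  shift [0.0033 0.0009 0.0007]
  turn [-0.0004  0.0016 -0.001 ]
top 142 [ 0.6382 -0.2821  0.0333] [ 0.6436 -0.1815  0.0795] (array([ 641.1, -231.8]), array([  3.8, 100.6]), 1.32, [[638.0, -182.0], [640.0, -282.0], [644.0, -282.0], [642.0, -181.0]])
x = a y + b z + c [-2.380e-02  3.000e-04  6.351e-01]
panel (array([ 562.1, -232.1]), array([ 17.9, 150. ]), 1.74)
side 215 [ 0.6384 -0.277   0.0346] [ 0.6481 -0.1735  0.1049] (array([ 644.2, -225.3]), array([  9.2, 103.4]), 1.35, [[638.0, -174.0], [641.0, -277.0], [650.0, -277.0], [648.0, -173.0]])
x = a y + b z + c [2.000e-04 2.000e-02 6.407e-01]
panel (array([ 563. , -231.3]), array([ 17.7, 148.7]), 1.72)
```

View pics/g.png

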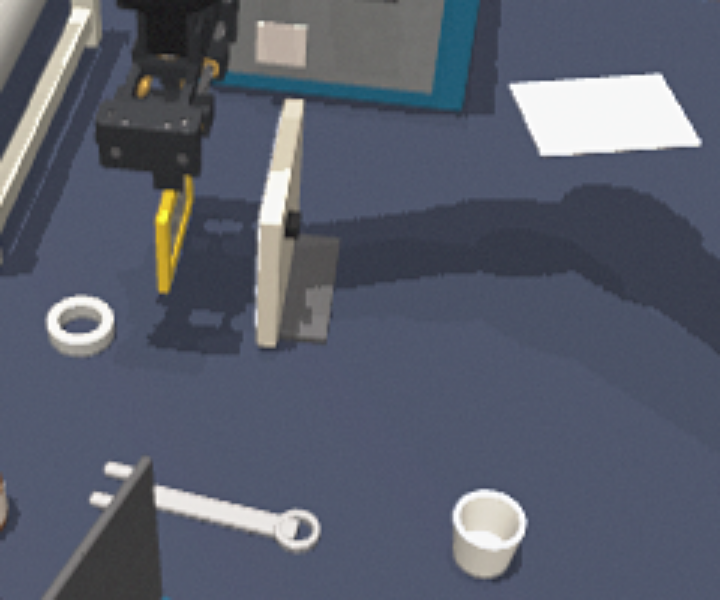

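The plate at (175,235) hangs upright and parallel to the lit face at (268,270), about 3 mm too far out. One small correction, then settle.

Request:
servo_tool(translation=[[0.003, 0, 0], [0, 0, 0], [0, 0, 0], [0, 0, 0], [0, 0, 0], [0, 0, 0], [0, 0, 0], [0, 0, 0]], turn=[[0, 0, -0.003], [0, 0, 0], [0, 0, 0], [0, 0, 0], [0, 0, 0], [0, 0, 0], [0, 0, 0], [0, 0, 0]])

```text
clock: 23.88
tool_pos: [0.6402, -0.2299, 0.1063]
eef_rot: [-0.014, 1.0, -0.0, 0.0]
contact_force: [0.7, -0.5, -0.4]
opening: 0.339
finger_force: 25.0
```

```bash
python3 -c "
from plant import r
from h import *
go(r,(.6405,-.229,.1065),psi=91.6); print(np.abs(r.get_state()['qd']).max()); print(r.finish_job())"
```

```text
t 23.88 tcp [ 0.6402 -0.2299  0.1063] y_ang 91.62 z [ 1.e-04 -1.e-04 -1.e+00] q [ 0.67  1.05 -0.84  1.46  0.86  1.02  1.22] F [ 0.7 -0.5 -0.4] M [ 0.1  -0.18 -0.04] op 0.339 25.0
  shift [-0.0003  0.0009 -0.0002]
  turn [-0.0001  0.0001  0.0003]
0.0024768484648102942
the job is handed in; nothing more can be done
None
```

I handed the job in at about 24 s: the cap is unlocked to its stop, the flap stands upright, and the gripper holds the plate upright, square and centred about 7 cm in front of the lit panel, with the bystanders untouched.

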